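Find the camera adapter with the loose lens

ROBOT

A 7-joint arm with a two-finger parallel gripper is mounted at the origin on the work surface. World frame = base frame: x ahead of the robot, y to its left, z up, the work surface at z = 0. Lengths are in m, angles in rad, forces in N, time in s.
With the tool pointing down it reaches from about 0.425 to 0.8 m from the base axis. Payload 8.3 kg.
Tool frame: the origin (TCP) lies at the centre of the arm's flange, where the gripper is bolted on; the fingertips stand 173 mm ahead of it and the grasp point (between the pads) lies 155 mm ahead of it; z points along the fingers, y is the line along which they close (so a half turn about z gives the same grasp; the last joint's range is limited). The gripper opens to 85 mm and grips with 20 to 120 N. Pads are 22 mm wide; open, the fingers measure 114 mm over their backs; the gripper's body (76 mm by 85 mm) begins 54 mm behind the grasp point. The pads swing forward as they close: fully open they stand 13 mm farther back than shut.
Start: joints at [1.169, 0.383, 0.016, 1.37, -0.006, 1.388, -0.046], TCP at [0.208, -0.589, 0.405] pointing down, gripper open.
Joint ranges: [-2.95, 2.95], [-0.25, 2.06], [-1.52, 1.56], [0.18, 2.33], [-1.44, 4.58], [0.02, 2.06], [-3.01, 3.01]. Speed limits (rad/s): [2.39, 2.39, 3.01, 3.01, 3.14, 3.14, 3.14].

INTERFACE

Orientations are given as a unit quaternion [w, x, y, z].
In Python, from workcell import status, viewer, job gives the robot as it stands.
- The arm moves only by the shell command python3 -m handwheel 'ROWS' [OPENING]. ROWS is text: rows parted by semicolons, each of 4 numbers parted by spaces: the shift along the tool's x, y, z in mm, then the turn about the tool's z in rad. In form: tx ty tz turn; .... A call has 1 to 5 rows; each row is the pose to reach, as a shift and turn from the pose commanded when the call began, along the tool's axes at that moment; what a row does not reach only later rows make up. A row lasts 1/8 s, in which the tool goes at most 62.5 mm and 10.7 degrees, less where a joint would pass 70% of its speed; a pose out of reach is approached as far as the arm can. A call with a gripper value outside its range is refused whole. OPENING is the opening in per cent of the stroke, from 0 (shut) to 100 (fully open), set as the call begins (- or left out, the last holds). The fingers move at their own pace and stop on an object; the grip force is fixed at half the most. Time passes only in rows, so rows that repeat a pose let the fingers close. It gives the time, the measured TCP pose, the force, the opening and the grip force at its end, in the units of the state.
- status.get_obs(): the state, without advancing time (a new reading comes with each control period).
- viewer.get_image(name): name is "side" or "top"; returns a dict with "image" (480x640x3 uint8, red, green, blue), "fx", "fy", "cx", "cy" (pixels), "R" (3x3) and "t" (3): a world point X has camera coordinates R X + t. Camera axes: x right, y down, z forward; pixel columns grow to the right and rows downward; lengths in m; the calibration is good to about 2 mm. A picture is of the moment at which its call begins. There is no depth.
- job.close_job(): hands the job in; it is judged then, once.
The state is a dict: "time": time; "joint_positions": joint angles; "qd": joint speeds; "joint_efforts": joint torques, N m; "tool_pos": TCP position; "orientation": TCP orientation; "wrist_force": force on the tool from outside, world axes, zero at the start; "ft_torque": the same for the moment, N m; "finger_gap": opening from 0.0 (shut) to 1.0 (fully open); "grip_force": force on a finger pad.
Only numpy, scipy, OpenCV 4.12 (cv2) and the standard library are available. Lean on these libraries where they do the work, as an engineer would, in place of code of your own. Each camera call takes 0.05 s, during which the arm holds its last target. There are 200 camera calls.

TASK

One of the three capped camera adapters in the rack has a lens that has come loose inside. Lift them clear of the rack and shake or rock them gently end to end, without banging the lens about, until you feel the one in which something moves; lay that one softly into both V-supports of the red repair tray, and leave the other two lying properly in their own cradles. Do not press them down or drop them, and disturb nothing else on the bench.

Things in the scene. Friction and masses are not known exactly. Their poses are not given: they have to be found in the camera images.
- adapter_1: camera adapter 1 of three alike, level in cradle 1 at the start; origin mid-barrel on its axis, x along the barrel, z up. Closed black round barrel, blue cap on each end, 150 mm long, 50 mm across, 0.39 to 0.54 kg. Its middle 78 mm is free of the supports, to be gripped from above across the 50 mm
- adapter_2: camera adapter 2 of three alike, level in cradle 2 at the start; origin mid-barrel on its axis, x along the barrel, z up. Exactly one of the three, any of them, holds a loose 0.2 kg lens cell, mid-barrel at the start, that can slide 37 mm towards either end; the other two hold a cell of the same mass fixed in the middle
- adapter_3: camera adapter 3 of three alike, level in cradle 3 at the start; origin mid-barrel on its axis, x along the barrel, z up. In the one that is loose, the lens slides once the barrel is tilted more than 6 to 9 degrees, stays put when level, and shifts the barrel's moment about the grip by 0.02 N m for each 10 mm it moves. A tilt of some 15 degrees lets it knock softly; a steep tip or brisk shake bangs it
- rack: fixed grey rack, base board 180 mm along x, 330 mm along y, 12 mm thick, with three cradles side by side 105 mm apart along y. Origin under the middle of the board; the adapters lie along its x
- cradle_1 (a point): point on the rack where the middle of adapter 1 rests, 62 mm above the table. A cradle is two white 90 degree V-supports, 14 mm thick, centred 46 mm either side of this point along the rack's x, open upwards, their upper edges 8 mm below the point; they centre the barrel sideways
- cradle_2 (a point): point on the rack where the middle of adapter 2 rests, 62 mm above the table. A cradle is two white 90 degree V-supports, 14 mm thick, centred 46 mm either side of this point along the rack's x, open upwards, their upper edges 8 mm below the point; they centre the barrel sideways
- cradle_3 (a point): point on the rack where the middle of adapter 3 rests, 62 mm above the table. A cradle is two white 90 degree V-supports, 14 mm thick, centred 46 mm either side of this point along the rack's x, open upwards, their upper edges 8 mm below the point; they centre the barrel sideways
- tray: fixed red repair tray, 200 mm along its x, 130 mm along its y, rim 18 mm high, with one pair of grey V-supports like those of the rack. Origin under its middle
- tray_seat (a point): point in the tray where the middle of an adapter's axis rests when it lies in both V-supports along the tray's x (either way round), 58 mm above the table; V-supports centred 46 mm either side of it, their upper edges 8 mm below the point
- eyepiece: black microscope eyepiece standing on its wide eyecup, 43 mm across, 66 mm tall. Bystander. Origin under its middle
- dust_cap: spare blue dust cap lying flat, 42 mm across, 14 mm high. Bystander. Origin under its middle
- cleaner: white lens-cleaner bottle, 38 mm across, 110 mm tall. Bystander. Origin under its middle
- petri_dish: closed clear glass dish, 93 mm across, 16 mm high. Bystander. Origin under its middle
- sample_jar: amber jar with white lid, 56 mm across, 75 mm tall. Bystander. Origin under its middle
- screwdriver: small screwdriver with yellow handle, 130 mm long, lying flat. Bystander. Origin under its middle
- tweezers: steel tweezers, 125 mm long, lying flat. Bystander. Origin under its middle
Mind the look-alikes: they are no part of the job. Of the things that look like the tray, take the one that is farthest from the robot's base at the start.

How it is judged:
On the way:
1. the adapter with the loose lens, its middle lifted above 85 mm, is rocked or shaken until the lens runs up against one end of its barrel (((height (world z) of adapter_1 above 0.085 m and (contact force between cell_loose_c0 and adapter_1_c8 above 0.05 N or contact force between cell_loose_c0 and adapter_1_c9 above 0.05 N)) or (height (world z) of adapter_2 above 0.085 m and (contact force between cell_loose_c0 and adapter_2_c8 above 0.05 N or contact force between cell_loose_c0 and adapter_2_c9 above 0.05 N)) or (height (world z) of adapter_3 above 0.085 m and (contact force between cell_loose_c0 and adapter_3_c8 above 0.05 N or contact force between cell_loose_c0 and adapter_3_c9 above 0.05 N)))).
At the end, for the whole second after the job is handed in: the adapter with the loose lens lies at rest in both V-supports of the tray (middle within 18 mm lengthwise, 6 mm sideways and 6 mm in height of the tray seat, along the tray within 0.08 rad); the other two lie at rest in their own cradles (15 mm, 6 mm, 6 mm, 0.08 rad) (((contact force between cell_loose_c0 and adapter_1 above 0.3 N and (x of adapter_1 in the frame of tray_seat between -0.018 and 0.018 m and y of adapter_1 in the frame of tray_seat between -0.006 and 0.006 m and z of adapter_1 in the frame of tray_seat between -0.006 and 0.006 m and angle between the x axis of adapter_1 and the x axis of tray, either way round below 0.08 rad and linear speed of adapter_1 below 0.02 m/s) and (x of adapter_2 in the frame of cradle_2 between -0.015 and 0.015 m and y of adapter_2 in the frame of cradle_2 between -0.006 and 0.006 m and z of adapter_2 in the frame of cradle_2 between -0.006 and 0.006 m and angle between the x axis of adapter_2 and the x axis of rack, either way round below 0.08 rad and linear speed of adapter_2 below 0.02 m/s) and (x of adapter_3 in the frame of cradle_3 between -0.015 and 0.015 m and y of adapter_3 in the frame of cradle_3 between -0.006 and 0.006 m and z of adapter_3 in the frame of cradle_3 between -0.006 and 0.006 m and angle between the x axis of adapter_3 and the x axis of rack, either way round below 0.08 rad and linear speed of adapter_3 below 0.02 m/s)) or (contact force between cell_loose_c0 and adapter_2 above 0.3 N and (x of adapter_2 in the frame of tray_seat between -0.018 and 0.018 m and y of adapter_2 in the frame of tray_seat between -0.006 and 0.006 m and z of adapter_2 in the frame of tray_seat between -0.006 and 0.006 m and angle between the x axis of adapter_2 and the x axis of tray, either way round below 0.08 rad and linear speed of adapter_2 below 0.02 m/s) and (x of adapter_1 in the frame of cradle_1 between -0.015 and 0.015 m and y of adapter_1 in the frame of cradle_1 between -0.006 and 0.006 m and z of adapter_1 in the frame of cradle_1 between -0.006 and 0.006 m and angle between the x axis of adapter_1 and the x axis of rack, either way round below 0.08 rad and linear speed of adapter_1 below 0.02 m/s) and (x of adapter_3 in the frame of cradle_3 between -0.015 and 0.015 m and y of adapter_3 in the frame of cradle_3 between -0.006 and 0.006 m and z of adapter_3 in the frame of cradle_3 between -0.006 and 0.006 m and angle between the x axis of adapter_3 and the x axis of rack, either way round below 0.08 rad and linear speed of adapter_3 below 0.02 m/s)) or (contact force between cell_loose_c0 and adapter_3 above 0.3 N and (x of adapter_3 in the frame of tray_seat between -0.018 and 0.018 m and y of adapter_3 in the frame of tray_seat between -0.006 and 0.006 m and z of adapter_3 in the frame of tray_seat between -0.006 and 0.006 m and angle between the x axis of adapter_3 and the x axis of tray, either way round below 0.08 rad and linear speed of adapter_3 below 0.02 m/s) and (x of adapter_1 in the frame of cradle_1 between -0.015 and 0.015 m and y of adapter_1 in the frame of cradle_1 between -0.006 and 0.006 m and z of adapter_1 in the frame of cradle_1 between -0.006 and 0.006 m and angle between the x axis of adapter_1 and the x axis of rack, either way round below 0.08 rad and linear speed of adapter_1 below 0.02 m/s) and (x of adapter_2 in the frame of cradle_2 between -0.015 and 0.015 m and y of adapter_2 in the frame of cradle_2 between -0.006 and 0.006 m and z of adapter_2 in the frame of cradle_2 between -0.006 and 0.006 m and angle between the x axis of adapter_2 and the x axis of rack, either way round below 0.08 rad and linear speed of adapter_2 below 0.02 m/s)))); the robot touches nothing.
It fails at once if the loose lens was banged inside its barrel with more than 30 N (contact force between cell_loose_c0 and adapter_1 above 30 N or contact force between cell_loose_c0 and adapter_2 above 30 N or contact force between cell_loose_c0 and adapter_3 above 30 N).
It fails at once if an adapter was pressed on or dropped into its V-supports hard (more than 35 N summed over the V faces, some 25 N downwards) (contact force between any of adapter_1, adapter_2, adapter_3 and rack above 35 N or contact force between any of adapter_1, adapter_2, adapter_3 and tray above 35 N).
It fails at once if an adapter fell on the bench (height (world z) of any of adapter_1, adapter_2, adapter_3 below 0.04 m).
It fails at once if another thing on the bench was moved by more than 20 mm (distance of any of eyepiece, dust_cap, cleaner, petri_dish, sample_jar, screwdriver, tweezers from where it was at the start of the episode above 0.02 m).
It also fails if it takes over 72 s, if anything falls off the work surface, if the arm or the gripper's body presses on something with over 40 N, if the wrist force passes 120 N, or if a joint passes its speed limit or range.

## Working session

There is one attempt and no reset: what is moved stays moved. The work goes in short steps, Python scripts to look and compute and a shell command to move; the robot and the scene stay as the last step left them, time stands still between calls to the robot, and variables do not carry over. Pictures are saved under pics/ and viewed, at most 10 in all, crops included, and the job is handed in when it is done.

```bash
mkdir -p pics; ls; python3 - <<'E'
from workcell import status, viewer
import cv2
o=status.get_obs(); print(o)
for n in("top","side"):
    d=viewer.get_image(n); cv2.imwrite(f"pics/{n}0.png",d["image"][:,:,::-1]); print(n,d["fx"],d["fy"],d["cx"],d["cy"],d["R"],d["t"])
E
```

```text
pics
{'time': 0.0, 'joint_positions': array([ 1.16909572,  0.38422625,  0.01635198,  1.37120222, -0.00629414,
        1.3882293 , -0.04650091]), 'qd': array([-0.00032288, -0.00024749, -0.00050027, -0.00018651,  0.00043947,
       -0.00072351, -0.00118215]), 'joint_efforts': array([-1.00592377e-03, -6.27601004e+01,  8.43804460e-01, -3.71826696e+01,
        1.64703804e-02,  1.41096330e-02, -1.10129927e-04]), 'tool_pos': array([ 0.20770938, -0.58927978,  0.40366402]), 'orientation': array([-9.90393487e-04,  9.85678464e-01,  1.68632587e-01, -1.87543276e-04]), 'wrist_force': array([ 0.03538202, -0.6052436 ,  0.70998418]), 'ft_torque': array([-0.04108211, -0.00028659,  0.00210349]), 'grip_force': 0.0, 'finger_gap': 0.9973904349009254}
top 487.0326684421335 487.0326684421335 316.2957841119743 234.83702021702112 [[-0.01530899 -0.99975531  0.01596729]
 [-0.99752405  0.01417468 -0.0688829 ]
 [ 0.06863972 -0.01698228 -0.99749696]] [-0.01440388  0.5231916   1.43227994]
side 594.1636072161908 594.1636072161908 321.0966118727175 245.74520994214225 [[ 0.91890789 -0.39443662 -0.00529463]
 [-0.20363943 -0.46283228 -0.86273824]
 [ 0.33784503  0.79385517 -0.50562308]] [-0.47846963  0.17163272  1.34953442]
```

View pics/top0.png

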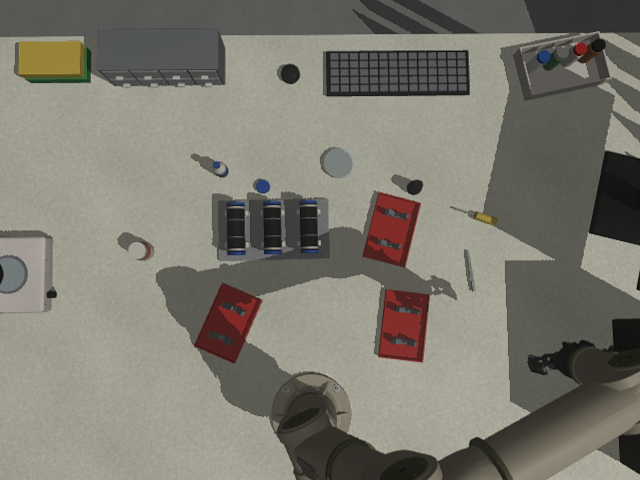

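View pics/side0.png

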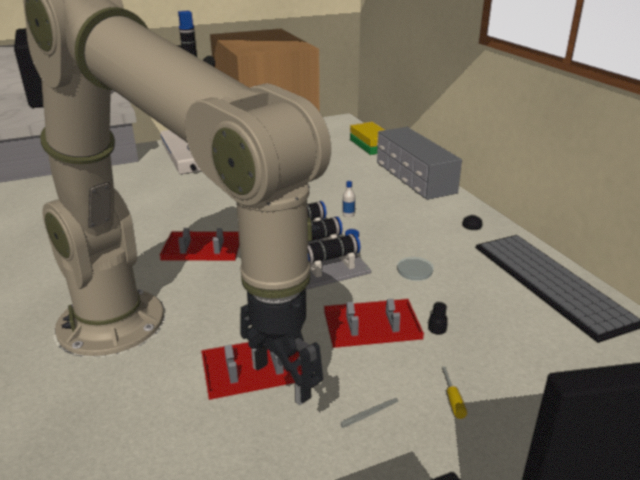

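The top view shows three red trays, at px (391,230), (228,322) and (403,326). The base is at about (312,405). The one at (391,230) is farthest from it, so it fits the description. The adapters are at about (236,228), (272,228) and (309,227), with a blue cap on each end.

```bash
cat > h.py <<'E'
import numpy as np, cv2
from workcell import status, viewer
def ray(d,u,v,z):
    R,t=np.array(d["R"]),np.array(d["t"]); C=-R.T@t
    w=R.T@np.array([(u-d["cx"])/d["fx"],(v-d["cy"])/d["fy"],1.]); return C+w*(z-C[2])/w[2]
def blobs(mask,amin):
    n,l,s,c=cv2.connectedComponentsWithStats(mask.astype(np.uint8)); return [(c[i],s[i],l==i) for i in range(1,n) if s[i,4]>=amin]
def state():
    o=status.get_obs(); q=o["orientation"]; x=np.array([1-2*(q[2]**2+q[3]**2),2*(q[1]*q[2]+q[0]*q[3])])
    return o,np.array(o["tool_pos"]),x
E
python3 - <<'E'
from h import *
d=viewer.get_image("top"); im=d["image"]; hsv=cv2.cvtColor(im,cv2.COLOR_RGB2HSV); H,S,V=[hsv[...,i].astype(int) for i in range(3)]
print("cam",ray(d,316,235,0), -np.array(d["R"]).T@np.array(d["t"]))
blue=(H>100)&(H<130)&(S>110)&(V>50)
for c,s,m in blobs(blue,12):
    if 180<c[0]<340 and 150<c[1]<290: print("blue",c.round(1),s,ray(d,*c,.062).round(4))
red=((H<6)|(H>174))&(S>130)&(V>50)
for c,s,m in blobs(red,800):
    r=cv2.minAreaRect(np.argwhere(cv2.morphologyEx(m.astype(np.uint8),cv2.MORPH_CLOSE,np.ones((15,15))))[:,::-1].astype(np.float32))
    b=cv2.boxPoints(r); P=np.array([ray(d,*p,.012)[:2] for p in b]); print("red",c.round(1),P.mean(0).round(4),[np.linalg.norm(P[i]-P[i-1]).round(3) for i in range(4)],"base dist",np.linalg.norm(P.mean(0)).round(3),P.round(3).tolist())
cv2.imwrite("pics/c1.png",cv2.resize(im[180:280,200:440,::-1],None,fx=3.3,fy=3.3,interpolation=cv2.INTER_CUBIC))
E
```

```text
cam [ 0.52369155 -0.02153443  0.        ] [0.42336441 0.00250696 1.46496384]
blue [215.9 164.4] [213 162   7   6  33] [0.7294 0.2674 0.062 ]
blue [224.3 173.6] [220 170   8   7  17] [0.7018 0.2431 0.062 ]
blue [262.5 186.1] [256 180  14  13 138] [0.6638 0.1326 0.062 ]
blue [271.9 202.3] [263 201  18   4  45] [0.6162 0.1058 0.062 ]
blue [308.6 201.5] [300 200  17   4  39] [ 6.172e-01 -6.000e-04  6.200e-02]
blue [235.3 203.2] [227 202  17   3  43] [0.6151 0.2115 0.062 ]
blue [272.8 252.1] [264 251  18   3  50] [0.472  0.1045 0.062 ]
blue [309.5 251. ] [301 250  17   3  48] [ 0.4734 -0.001   0.062 ]
blue [235.8 253. ] [227 252  18   3  50] [0.4709 0.2106 0.062 ]
red [391.1 229.5] [ 0.5375 -0.2477] [np.float64(0.13), np.float64(0.2), np.float64(0.131), np.float64(0.2)] base dist 0.592 [[0.458, -0.158], [0.651, -0.211], [0.617, -0.338], [0.425, -0.284]]
red [227.9 322.6] [0.268  0.2426] [np.float64(0.129), np.float64(0.2), np.float64(0.13), np.float64(0.2)] base dist 0.362 [[0.203, 0.342], [0.386, 0.261], [0.332, 0.143], [0.15, 0.225]]
red [403.5 325.5] [ 0.2512 -0.277 ] [np.float64(0.131), np.float64(0.2), np.float64(0.132), np.float64(0.2)] base dist 0.374 [[0.16, -0.199], [0.358, -0.225], [0.342, -0.356], [0.144, -0.328]]
```

View pics/c1.png

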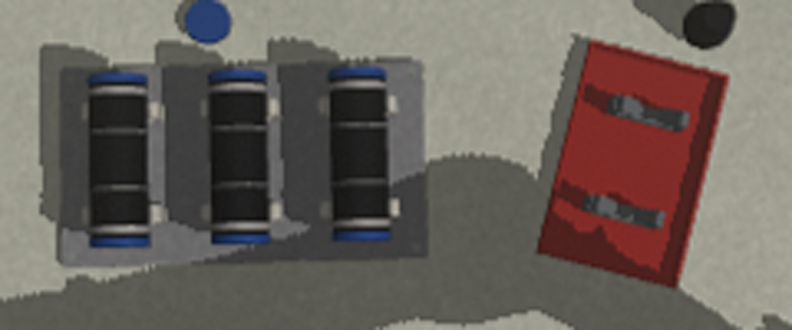

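The crop confirms three adapters resting in white Vs. The red tray at (391,230) has grey Vs, is turned about -15°, and measures 200x130 mm. It is the farthest of the three from the base (0.59 m against 0.36 and 0.37 m). I'll start with the nearest adapter, C, at y≈0.

```bash
python3 -m handwheel '40 -35 0 0.1; 86 -74 0 0.2; 132 -114 0 0.3; 178 -154 0 0.332; 224 -194 0 0.332' 100; python3 -c "
from h import *
o,p,x=state();print(o['time'],p,x,np.array([.543,-.001])-p[:2])"
```

```text
time: 0.78
tool_pos: [0.3551, -0.33, 0.4046]
orientation: [0.0, 1.0, 0.003, -0.0]
wrist_force: [1.1, 0.3, 0.5]
finger_gap: 1.0
grip_force: 0.0
0.775 [ 0.35512476 -0.33004814  0.4046297 ] [0.99997959 0.00638868] [0.18787524 0.32904814]
```

```bash
python3 -m handwheel '30 -52 0 0; 58 -100 0 0; 86 -148 0 0; 114 -196 0 0; 142 -244 0 0'; python3 -m handwheel '24 -42 0 0; 48 -84 10 0; 48 -84 40 0; 48 -84 80 0; 48 -84 90 0';  python3 -c "
from h import *
o,p,x=state();print(o['time'],p,x,np.array([.543,-.001])-p[:2],o['ft_torque'])
d=viewer.get_image('side');cv2.imwrite('pics/s1.png',d['image'][150:400,200:500,::-1].repeat(2,0).repeat(2,1))"
```

```text
time: 1.4
tool_pos: [0.4953, -0.0855, 0.4047]
orientation: [0.0, 1.0, 0.003, 0.0]
wrist_force: [0.5, -0.3, -0.0]
finger_gap: 1.001
grip_force: 0.0
time: 2.02
tool_pos: [0.5413, -0.0029, 0.3121]
orientation: [-0.0, 1.0, 0.003, -0.002]
wrist_force: [0.1, -1.1, -0.6]
finger_gap: 0.996
grip_force: 0.0
2.025 [ 0.54130344 -0.00287136  0.31209505] [0.99996318 0.00699547] [0.00169656 0.00187136] [ 0.00920765 -0.02801547  0.03448794]
```

View pics/s1.png

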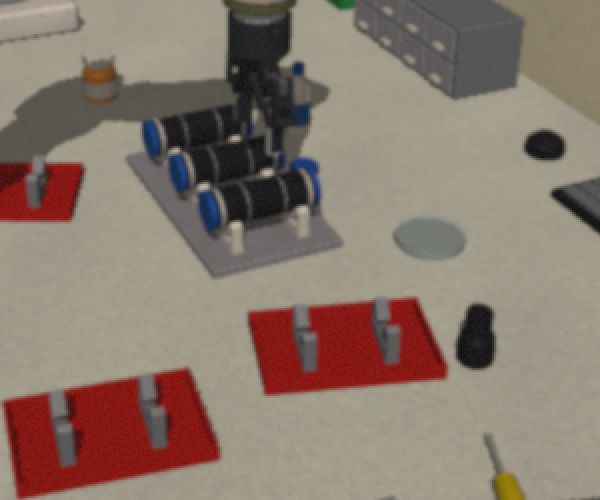

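The side view shows the gripper above the adapter nearest this camera, whose middle is at about (260,197) in the crop. My position projects to (258,198), so the two agree. Descending.

```bash
python3 -m handwheel '2 -2 40 0; 2 -2 75 0; 2 -2 95 0; 2 -2 98 0; 2 -2 98 0'; python3 -m handwheel '0 0 0 0; 0 0 0 0; 0 0 0 0; 0 0 0 0; 0 0 0 0' 0;  python3 -c "
from h import *
o,p,x=state();print(o['time'],p,x,o['wrist_force'],o['ft_torque'])"
```

```text
time: 2.7
tool_pos: [0.545, -0.0007, 0.2182]
orientation: [-0.0, 1.0, 0.003, 0.001]
wrist_force: [-0.6, 0.4, 0.0]
finger_gap: 1.0
grip_force: 0.0
time: 3.32
tool_pos: [0.5447, 0.0001, 0.2181]
orientation: [-0.0, 1.0, 0.004, 0.001]
wrist_force: [-2.0, 1.6, 6.4]
finger_gap: 0.571
grip_force: 63.0
3.325 [5.44681859e-01 1.38464048e-04 2.18140213e-01] [0.99996862 0.00768311] [-1.97118864  1.61857992  6.36513334] [0.59724091 0.4777378  0.0824747 ]
```

```bash
python3 -m handwheel '0 0 -10 0; 0 0 -30 0; 0 0 -55 0; 0 0 -70 0; 0 0 -70 0'; python3 -m handwheel '0 0 0 0; 0 0 0 0; 0 0 0 0; 0 0 0 0' ;  python3 -c "
from h import *
for i in range(4):
    o,p,x=state();print(o['time'],p,x,o['wrist_force'],o['ft_torque']); viewer.get_image('top')"
```

```text
time: 3.95
tool_pos: [0.5446, -0.0008, 0.2878]
orientation: [0.0, 1.0, 0.003, 0.001]
wrist_force: [-0.6, 0.7, -4.6]
finger_gap: 0.575
grip_force: 63.2
time: 4.45
tool_pos: [0.5442, -0.0007, 0.2864]
orientation: [-0.0, 1.0, 0.003, -0.0]
wrist_force: [0.1, 0.1, -3.6]
finger_gap: 0.577
grip_force: 63.2
4.45 [ 0.5442084  -0.00068508  0.28640564] [0.99997554 0.00697399] [ 0.11728067  0.13168006 -3.62531317] [-0.0299557  -0.00135952  0.01231801]
4.5 [ 0.54422936 -0.00068014  0.28650082] [0.99997584 0.0069401 ] [ 0.92728229  0.07093047 -4.03953302] [ 0.03865502  0.06719796 -0.00868969]
4.55 [ 0.54424413 -0.00068944  0.28657686] [0.99997634 0.00687374] [-0.06140813  0.60807603 -4.34029379] [ 0.04933712 -0.02842676  0.03164173]
4.6 [ 0.54428369 -0.00067518  0.28665161] [0.99997614 0.00690739] [ 0.68474952 -0.84927507 -4.28637969] [ 0.0146137   0.02028838 -0.03664618]
```

```bash
cat > avg.py <<'E'
from h import *
T=[];F=[]
for i in range(12):
    viewer.get_image('side'); o,p,x=state(); T.append(o['ft_torque']);F.append(o['wrist_force'])
print(o['time'],p.round(4),x.round(4),"F",np.mean(F,0).round(2),"T",np.mean(T,0).round(4),"se",(np.std(T,0)/12**.5).round(4))
E
python3 avg.py
python3 -m handwheel '28 0 0 0; 44 0 0 0; 53 0 0 0; 56 0 0 0; 56 0 0 0' |head -2
python3 -m handwheel '-3 0 0 0; -12 0 0 0; -28 0 0 0; -56 0 0 0; -56 0 0 0'|head -2
python3 -m handwheel '28 0 0 0; 44 0 0 0; 53 0 0 0; 56 0 0 0; 56 0 0 0' |head -2
python3 -m handwheel '-3 0 0 0; -12 0 0 0; -28 0 0 0; -56 0 0 0; -56 0 0 0'|head -2
python3 avg.py
```

```text
5.25 [ 0.5443 -0.0007  0.2868] [1.     0.0068] F [-0.02  0.05 -3.75] T [ 0.0163  0.0017 -0.0036] se [0.01   0.0091 0.0058]
time: 5.88
tool_pos: [0.6, -0.0003, 0.2866]
time: 6.5
tool_pos: [0.5422, -0.0007, 0.2868]
time: 7.12
tool_pos: [0.6001, -0.0003, 0.2866]
time: 7.75
tool_pos: [0.5422, -0.0007, 0.2868]
8.35 [ 0.5444 -0.0007  0.2866] [1.    0.007] F [ 0.26 -0.04 -3.89] T [ 0.0043 -0.0767  0.0028] se [0.0073 0.006  0.0104]
```

Torque y changed by -0.078 N m, which matches a full 37 mm slide (expected -0.074). I'll confirm with one more cycle, then shake the other way.

```bash

python3 -m handwheel '28 0 0 0; 44 0 0 0; 53 0 0 0; 56 0 0 0; 56 0 0 0' |head -1
python3 -m handwheel '-3 0 0 0; -12 0 0 0; -28 0 0 0; -56 0 0 0; -56 0 0 0'|head -1
python3 avg.py
python3 -m handwheel '3 0 0 0; 12 0 0 0; 28 0 0 0; 56 0 0 0; 56 0 0 0' |head -1
python3 -m handwheel '-28 0 0 0; -44 0 0 0; -53 0 0 0; -56 0 0 0; -56 0 0 0'|head -1
python3 -m handwheel '3 0 0 0; 12 0 0 0; 28 0 0 0; 56 0 0 0; 56 0 0 0' |head -1
python3 -m handwheel '-28 0 0 0; -44 0 0 0; -53 0 0 0; -56 0 0 0; -56 0 0 0'|head -1
python3 -m handwheel '3 0 0 0; 12 0 0 0; 28 0 0 0; 56 0 0 0; 56 0 0 0' |head -1
python3 -m handwheel '-28 0 0 0; -44 0 0 0; -53 0 0 0; -56 0 0 0; -56 0 0 0'|head -1
python3 avg.py
```

```text
time: 8.98
time: 9.6
10.2 [ 0.5444 -0.0007  0.2866] [1.     0.0069] F [ 0.21  0.01 -4.07] T [ 0.0067 -0.0895  0.0067] se [0.0082 0.0156 0.0069]
time: 10.82
time: 11.45
time: 12.08
time: 12.7
time: 13.32
time: 13.95
14.55 [ 0.5443 -0.0007  0.2867] [1.     0.0068] F [ 0.07  0.15 -3.96] T [-0.0095  0.0773 -0.0066] se [0.0049 0.0074 0.0071]
```

The torque swings from -0.09 to +0.08 N m, so adapter C (by the tray) is the loose one. I'll check the tray seat against its V-supports while carrying it over.

```bash

python3 -m handwheel '-1 15 0 0.03; -2 45 0 0.08; -4 80 0 0.14; -5 115 0 0.2; -6 150 0 0.24' |head -1
python3 - <<'E'
from h import *
d=viewer.get_image("top");print(ray(d,392.6,229.1,.045),ray(d,396.4,213.9,.045)-ray(d,388.8,244.2,.045))
o,p,x=state(); print(p,x)
E
```

```text
time: 15.18
[ 0.53475754 -0.24570162  0.045     ] [ 0.08880634 -0.02467425  0.        ]
[ 0.53761812 -0.16098832  0.28659013] [ 0.9694225  -0.24539736]
```

```bash

python3 -m handwheel '7 30 0 0.01; 14 58 0 0.02; 19 77 0 0.02; 20 83 0 0.02; 20 83 0 0.02' |head -1
python3 -m handwheel '0 0 10 0; 0 0 25 0; 0 0 40 0; 0 0 50 0; 0 0 50 0' |head -1
python3 - <<'E'
from h import *
o,p,x=state(); print(p,np.degrees(np.arctan2(x[1],x[0])),o['wrist_force'])
for n,s in(("side",np.s_[220:380,280:480]),("top",np.s_[180:280,340:460])):
    d=viewer.get_image(n);cv2.imwrite(f'pics/{n}2.png',cv2.resize(d['image'][s][:,:,::-1],None,fx=3.5,fy=3.5,interpolation=cv2.INTER_CUBIC))
E
```

```text
time: 15.85
time: 16.48
[ 0.53918976 -0.23591589  0.23533857] -14.498898337213026 [-0.47221797 -0.72895349 -4.75621521]
```

View pics/side2.png

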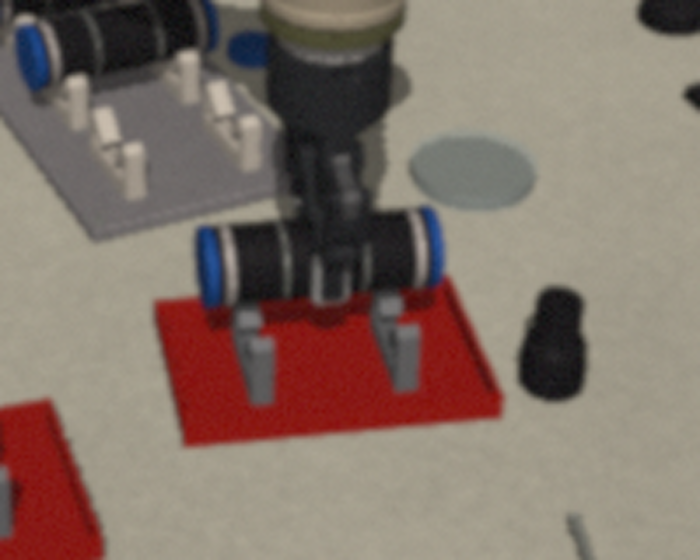

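The side crop shows the adapter held level above the tray Vs, which have their tops near (255,330) and (395,310). It's still about 11 mm short in -y, so I'll correct that.

```bash

python3 -m handwheel '1 4 0 0.008; 1 9 0 0.016; 1 11 0 0.016; 1 11 0 0.016; 1 11 0 0.016' |head -1
python3 - <<'E'
from h import *
o,p,x=state(); print(p,np.degrees(np.arctan2(x[1],x[0])),o['wrist_force'])
for n in("top","side"):
    d=viewer.get_image(n);R,t=np.array(d["R"]),np.array(d["t"])
    im=cv2.resize(d['image'],None,fx=4,fy=4,interpolation=cv2.INTER_CUBIC)[:,:,::-1].copy()
    a=np.radians(-15.4)
    for s in(-.046,.046):
      for w in(-.02,0,.02): # expected V upper edge points
        X=R@np.array([.537+s*np.cos(a)-w*np.sin(a),-.247+s*np.sin(a)+w*np.cos(a),.05 if w else .03])+t
        cv2.circle(im,(int(4*(d["fx"]*X[0]/X[2]+d["cx"])+2),int(4*(d["fy"]*X[1]/X[2]+d["cy"])+2)),4,(0,255,0),-1)
    c=(392,229) if n=="top" else (375,310)
    cv2.imwrite(f'pics/{n}3.png',im[4*c[1]-240:4*c[1]+240,4*c[0]-200:4*c[0]+200])
cv2.imwrite('pics/m3.png',np.hstack([cv2.imread('pics/top3.png'),cv2.imread('pics/side3.png')]))
E
```

```text
time: 17.2
[ 0.53782571 -0.24687333  0.23674573] -15.411695111699808 [ 0.17767932  0.70088197 -3.35263433]
```

View pics/m3.png

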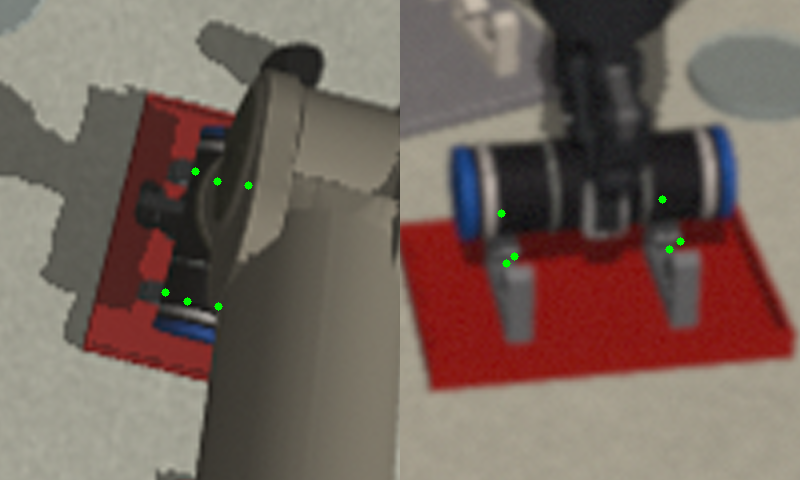

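The points I expected for the V-supports lie on the supports in both views. With true upper edges at ±27 mm, the near posts match at (518,268) in the crop. Lowering gently.

```bash
cat > st.py <<'E'
from h import *
o,p,x=state();print(o['time'],p.round(4),o['wrist_force'].round(2),o['ft_torque'].round(3),o['finger_gap'])
E
python3 -m handwheel '0 0 5 0; 0 0 11 0; 0 0 16 0; 0 0 18 0; 0 0 18 0' |head -1; python3 st.py
python3 -m handwheel '0 0 1 0; 0 0 2 0; 0 0 2 0' |head -1; python3 st.py
```

```text
time: 17.92
17.925 [ 0.5377 -0.247   0.2184] [ 0.33 -0.57 -4.33] [0.047 0.071 0.021] 0.5725727551333113
time: 18.3
18.3 [ 0.5378 -0.247   0.2167] [ 0.03 -0.38 -3.7 ] [0.05  0.127 0.026] 0.5714745032088796
```

```bash
for i in 1; do python3 -m handwheel '0 0 1 0; 0 0 1 0' |head -1; python3 st.py; python3 -m handwheel '0 0 1 0; 0 0 1 0' |head -1; python3 st.py;  done
```

```text
time: 18.55
18.55 [ 0.5379 -0.2473  0.2159] [-0.49 -1.14 -3.46] [-0.148 -0.031 -0.057] 0.574428290696357
time: 18.8
18.8 [ 0.5379 -0.2477  0.2153] [-0.91 -3.62  1.12] [-0.602  0.111 -0.067] 0.5699206605680891
```

One V face is touching and pushing in -y. I'll yield 1.5 mm that way and ease down.

```bash
python3 -m handwheel '0 1.5 0 0; 0 1.5 0 0; 0 1.5 0 0' |head -1; python3 st.py; python3 -m handwheel '0 0 1 0; 0 0 1 0;0 0 1 0' |head -1; python3 st.py
```

```text
time: 19.18
19.175 [ 0.5374 -0.2485  0.2146] [-0.14 -1.87 -1.49] [-0.367 -0.143 -0.083] 0.5719261058673426
time: 19.55
19.55 [ 0.5374 -0.2487  0.2142] [-2.23 -1.55  5.25] [-0.183  0.451 -0.294] 0.5738574880295491
```

```bash
python3 -m handwheel '0 0 0 0; 0 0 0 0; 0 0 0 0; 0 0 0 0; 0 0 0 0' 100|head -1; python3 st.py; python3 -m handwheel '0 0 -15 0; 0 0 -45 0; 0 0 -90 0; 0 0 -130 0; 0 0 -150 0' |head -1;  python3 -m handwheel '0 -30 0 0; 0 -80 0 0; 0 -140 0 0; 0 -200 0 0; 0 -230 0 0' |head -1
python3 - <<'E'
from h import *
d=viewer.get_image("top"); im=d["image"]; hsv=cv2.cvtColor(im,cv2.COLOR_RGB2HSV); H,S,V=[hsv[...,i].astype(int) for i in range(3)]
P=[]
for c,s,m in blobs((H>100)&(H<130)&(S>110)&(V>50),10):
    if 180<c[0]<440 and 150<c[1]<290: P.append(ray(d,*c,.06)[:2]); print("blue",c.round(1),P[-1].round(4))
o,p,x=state();print(p)
s=viewer.get_image("side")["image"]
cv2.imwrite('pics/f.png',np.hstack([cv2.resize(im[170:290,200:440,::-1],(400,200)),cv2.resize(s[190:350,250:500,::-1],(400,256))[:200]]) if 0 else np.hstack([cv2.resize(im[150:300,340:440,::-1],(400,600)),cv2.resize(s[240:390,310:410,::-1],(400,600))]))
E
```

```text
time: 20.18
20.175 [ 0.5374 -0.2484  0.2137] [-0.2   0.17  0.81] [-0.03  -0.007 -0.025] 1.0001855904360468
time: 20.8
time: 21.42
blue [215.8 164.4] [0.7297 0.2681]
blue [223.  174.8] [0.6987 0.2472]
blue [262.5 186.3] [0.6638 0.1328]
blue [272.  202.3] [0.6164 0.1056]
blue [235.4 203.2] [0.6151 0.2115]
blue [401.8 204.3] [ 0.6058 -0.2719]
blue [272.3 252. ] [0.4722 0.106 ]
blue [389.  251.7] [ 0.4682 -0.2309]
blue [235.8 253. ] [0.471  0.2109]
[ 0.59915771 -0.01877437  0.36522595]
```

View pics/f.png

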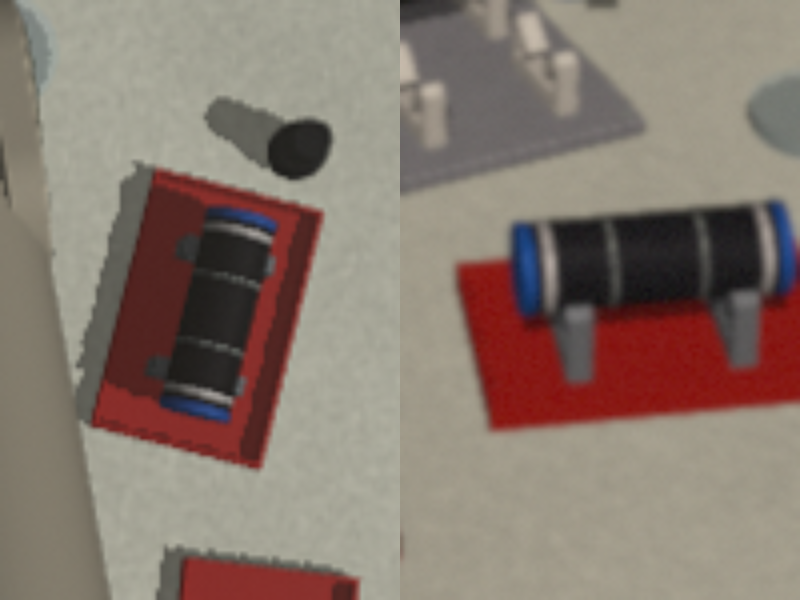

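The adapter lies level in both tray Vs: the caps at px (401.8,204.3) and (389.0,251.7) give a middle of (0.537,-0.251), within about 1° of the tray's direction. The other two adapters haven't moved, and the gripper is clear.

```bash
python3 -m handwheel '0 0 0 0; 0 0 0 0; 0 0 0 0; 0 0 0 0'|head -1; python3 -c "
from workcell import job; print(job.close_job())"
```

```text
time: 22.02
the job is handed in; nothing more can be done
None
```

The job is handed in at 22 s, with no verdict returned: the first adapter I shook, nearest the tray, held the loose lens and now lies in both Vs of the farthest red tray, and I never touched the other two.

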